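# Hold the bulldog clip open over the sign-in card

### The job

A gel bottle has been left right up against the sign-in card: put the green-banded bottle back on its grey tray, upright with the others, and let it go. Then take the red bulldog clip off the wall of the stationery box by squeezing its handles, and hold it wide open over the middle of the card's top edge, lined up with the card, one jaw down in front and one behind, neither touching the card, so that the attendant can slip today's sheet in. Finish while still holding the clip gaping there, and leave the card stand and the other things where they are.

Things in the scene. Friction and masses are not known exactly. Their poses are not given: they have to be found in the camera images.
- card_stand: sign-in card: manila board 170 wide, 4 thick, upright in two dark steel feet (66 by 26, 20 tall, 66 either side of the middle), 1.3 kg, loose. Origin on the desk under the card's middle; z up, y along the card, +x out of its ruled face, which looks away from the robot. Top edge 105 above the desk
- card_edge (a point): middle of the card's top edge, at mid-thickness, 105 above the desk; y along the edge, x square to the card
- gel_mid (a point): gel bottle in the way: white, green band, blue pump; on its axis, 72 above its foot. 46 dia. straight from 3 to 96 above the foot, then shoulder and pump to 144; spout 21 from the axis. Starts upright on the desk, axis 30 to 34 from the card's mid-plane on the ruled side, side about 5 from the card: grip it along the card's length (its y), best 15 to 20 above this point
- gel: the same gel bottle, 0.13 to 0.23 kg; origin at the centre of its foot, z up the bottle
- tray: grey drip tray, 200 (x) by 120 (y), rim 12 tall and 4 thick, floor 4 above the desk; fixed. Origin under its centre, on the desk. Second bottle and jar stand in its +x half; the -x half, towards the robot, is free: the bottle fits 50 from the centre along -x
- box: blue-grey open stationery box, 110 (x) by 130 (y), 68 tall, walls 3, fixed; stock no taller than 63 fills its -x half. Origin under its centre. The clip is parked on its +x wall, the one away from the robot
- clip_grip (a point): where to grip the red bulldog clip: midway between its two handles, 26 above the spring pin, 13 below the handle ends (at rest). x: across the clip, the line along which the handles are squeezed; y: along pin and lips; z: up, from jaws to handles. The lips lie 55 below this point when shut, 52 when fully open. Keep finger tips above the pin: the jaws swing out below it
- clip: the same clip, 60 wide (y), 64 g, parked handles up, jaws shut on the box wall; origin on the pin. Handles: a V at rest, 49 over the outer faces at their ends, 34 wide (y), 40 long; squeezed fully they stand parallel, 15 over the outer faces, and stop there. Spring at the handle ends: 4 N at first, 8 N fully open. The spring barrel on the pin is 11 thick
- clip_jaw (a joint): turn of each half of the clip, rad: 0 parked (lips shut on the 3 mm wall), 0.40 handles parallel, fully open (lips 25 apart); 0.30: lips 20 apart. Both halves turn alike; the spring shuts it
- lip_a (a point): middle of the inner lower edge of one jaw's lip (clip's +x side)
- lip_b (a point): middle of the inner lower edge of the other jaw's lip (clip's -x side)
- gel_b: second pump bottle on the tray, as the gel bottle (46 dia., 144 tall) but with a blue band; stays where it is; origin at its underside
- jar: small white jar on the tray, 39 dia., 68 tall; stays where it is; origin at its underside
- marker: black and blue marker pen lying on the desk, 135 long, 15 thick; stays; origin at its underside
- tube: small red and orange glue stick standing on the desk, 18 dia., 62 tall; stays; origin at its underside
Not all that is in view belongs to the job. What is shaped like the card_stand but pink or yellow is not meant.

How it is judged:
On the way, in this order (a step that is already met when the one before it is completed fails the run):
1. the gel bottle stands upright on the tray and is let go (x of gel_mid in the frame of tray between -0.088 and 0.088 m and y of gel_mid in the frame of tray between -0.048 and 0.048 m and z of gel_mid in the frame of tray between 0.072 and 0.08 m and angle between gel_mid's own z axis and vertical below 0.08 rad and contact force between gel and the fingers below 0.1 N and linear speed of gel below 0.03 m/s), for 0.3 s.
2. the clip is squeezed open in the fingers and lifted clear of the box (value of joint clip_jaw above 0.2 rad and contact force between clip and the fingers above 2 N and contact force between clip and box below 0.1 N and z of clip in the frame of box above 0.105 m), for 0.2 s.
At the end, for the whole second after the job is handed in: Gel bottle upright on the tray floor, let go. Clip gripped (over 2 N), opened to 0.30 rad or more per half, upright and in line with the card (0.25, 0.2 rad), within 20 mm of mid-edge; a lip on each side, 4 mm or more below the edge and 4 mm from the mid-plane; not touching the card; still (all of step 1 and value of joint clip_jaw above 0.3 rad and ((x of lip_a in the frame of card_edge above 0.004 m and x of lip_b in the frame of card_edge below -0.004 m) or (x of lip_b in the frame of card_edge above 0.004 m and x of lip_a in the frame of card_edge below -0.004 m)) and z of each of lip_a, lip_b in the frame of card_edge below -0.004 m and y of clip_grip in the frame of card_edge between -0.02 and 0.02 m and angle between the y axis of clip_grip and the y axis of card_edge, either way round below 0.2 rad and angle between clip_grip's own z axis and vertical below 0.25 rad and contact force between clip and the fingers above 2 N and contact force between clip and card_stand below 0.25 N and linear speed of clip below 0.03 m/s); the arm keeps its last pose, push and grip.
It fails at once if the card stand is shoved more than 12 mm or tipped (distance of card_stand from where it was at the start of the episode above 0.012 m or angle between card_stand's own z axis and vertical above 0.15 rad).
It fails at once if the gel bottle is knocked over (angle between gel's own z axis and vertical above 0.6 rad).
It fails at once if another thing is moved more than 20 mm (distance of any of gel_b, jar, marker, tube from where it was at the start of the episode above 0.02 m).
It also fails if it takes over 66 s, if anything falls off the work surface, if the arm or the gripper's body presses on something with over 40 N, if the wrist force passes 120 N, or if a joint passes its speed limit or range.

### The arm

A 6-joint arm with a two-finger parallel gripper is mounted at the origin on the work surface. World frame = base frame: x ahead of the robot, y to its left, z up, the work surface at z = 0. Lengths are in m, angles in rad, forces in N, time in s.
With the tool pointing down it reaches from about 0.375 to 0.9 m from the base axis. Payload 3.1 kg.
Tool frame: the origin (TCP) lies between the finger pads; the fingertips stand 8 mm ahead of it and the grasp point (between the pads) lies 11 mm behind it; z points along the fingers, y is the line along which they close (so a half turn about z gives the same grasp; the last joint's range is limited). The gripper opens to 87 mm and grips with 3 to 60 N. Pads are 19 mm wide; open, the fingers measure 117 mm over their backs; the gripper's body (75 mm by 190 mm) begins 51 mm behind the grasp point.
Start: joints at [-1.337, 0.527, 1.433, -0, 1.181, -0.178], TCP at [0.251, -0.572, 0.196] pointing down, gripper open.
Joint ranges: [-3.08, 3.08], [-0.75, 2.2], [0.22, 2.44], [-1.43, 4.57], [0, 2.65], [-2.85, 2.85]. Speed limits (rad/s): [2.79, 2.79, 3.14, 3.14, 3.14, 3.14].

### API

Orientations are given as a unit quaternion [x, y, z, w].
In Python, from rig import robot, vision, job gives the robot as it stands.
- The arm moves only by the shell command python3 -m handwheel 'ROWS' [OPENING] [FORCE]. ROWS is JSON, a list of rows, each a list of 4 numbers: the shift along the tool's x, y, z as a fraction of full scale, then the turn about the tool's z as a fraction of full scale. A call has 1 to 20 rows; each row is the pose to reach, as a shift and turn from the pose commanded when the call began, along the tool's axes at that moment, turning the shorter way round; what a row does not reach only later rows make up. Full scale, the value 1, is 300 mm for a shift and 2 pi rad for a turn. A row lasts 1/12 s, in which the tool goes at most 41.7 mm and 7.16 degrees, less where a joint would pass 70% of its speed; a pose out of reach is approached as far as the arm can. A call with a number of a shift or a turn outside -1 to 1 is refused whole. A call with a gripper value outside its range is refused whole. OPENING is the opening in per cent of the stroke, from 0 (shut) to 100 (fully open), set as the call begins (- or left out, the last holds). The fingers move at their own pace and stop on an object; FORCE is the grip in N (left out, the last holds). Time passes only in rows, so rows that repeat a pose let the fingers close. It gives the time, the measured TCP pose, the force, the opening and the grip force at its end, in the units of the state.
- robot.get_obs(): the state, without advancing time (a new reading comes with each control period).
- vision.camera(name): name is "scene" or "top"; returns a dict with "frame" (480x640x3 uint8, red, green, blue), "K" (3x3 intrinsics, pixels), "k1" (the pictures are not rectified: a ray, as slopes to the right and down, at radius r is drawn at 1 + k1 r^2 times it, then the intrinsics apply), "cam_to_world" (4x4, takes a point from camera to world coordinates). Camera axes: x right, y down, z forward; pixel columns grow to the right and rows downward; lengths in m; the calibration is good to about 2 mm. A picture is of the moment at which its call begins. There is no depth.
- job.hand_in(): hands the job in; it is judged then, once.
Trained networks look in the newest picture that a camera, given by its name, has taken for a name from the list of things; names that differ only in an ending like _2 or _b are one class to them, and where a whole thing is asked for, a point or a joint stands for the part that bears it (a point fixed in the world has none). Each returns a list of dicts, best first, with "conf" (0 to 1); they miss things now and then, are a little off and sometimes report something else, mostly with a low value. They report only what shows in the picture. A call takes as long as a camera call. They do not tell look-alikes from the thing itself.
- vision.look_for(camera, label): "point" ([row, column] in pixels, amid what is visible of it).
- vision.outline_of(camera, label): "mask" (480x640 bool, what is visible of it) and "point" ([row, column] in pixels, amid what is visible of it).
The state is a dict: "time": time; "q": joint angles; "joint_velocities": joint speeds; "joint_torque": joint torques, N m; "position": TCP position; "tool_rot": TCP orientation; "ft_force": force on the tool from outside, world axes, zero at the start; "moment": the same for the moment, N m; "grip_width": finger opening in m; "grip_force": force on a finger pad.
Only numpy, scipy, OpenCV 4.12 (cv2) and the standard library are available. Lean on these libraries where they do the work, as an engineer would, in place of code of your own. Each camera call takes 0.05 s, during which the arm holds its last target. There are 200 camera calls.

## Working session

There is one attempt and no reset: what is moved stays moved. The work goes in short steps, Python scripts to look and compute and a shell command to move; the robot and the scene stay as the last step left them, time stands still between calls to the robot, and variables do not carry over. Pictures are saved under pics/ and viewed, at most 10 in all, crops included, and the job is handed in when it is done.

```bash
mkdir -p pics; ls
cat > h.py <<'E'
import numpy as np, cv2
from scipy.spatial.transform import Rotation as R
from rig import robot, vision, job
def cam(n):
    return vision.camera(n)
def ray(c,uv):
    K=np.array(c["K"]);k=c["k1"]
    d=np.array([(uv[0]-K[0,2])/K[0,0],(uv[1]-K[1,2])/K[1,1]]);p=d.copy()
    for _ in range(20): p=d/(1+k*(p@p))
    T=np.array(c["cam_to_world"]);return T[:3,3],T[:3,:3]@np.array([p[0],p[1],1])
def at(c,uv,z):
    o,d=ray(c,uv);return o+d*(z-o[2])/d[2]
def proj(c,X):
    T=np.array(c["cam_to_world"]);x=T[:3,:3].T@(np.array(X)-T[:3,3]);p=x[:2]/x[2];p=p*(1+c["k1"]*(p@p))
    K=np.array(c["K"]);return K[:2,:2]@p+K[:2,2]
def save(c,n,crop=None,s=1):
    f=c["frame"]
    if crop: f=f[crop[0]:crop[1],crop[2]:crop[3]]
    cv2.imwrite("pics/"+n,cv2.cvtColor(cv2.resize(f,None,fx=s,fy=s,interpolation=cv2.INTER_CUBIC),cv2.COLOR_RGB2BGR))
def rel(target,yaw=None):
    "shift in tool axes (fractions) to bring TCP to target; yaw = wanted angle of tool y (mod pi)"
    o=robot.get_obs();r=R.from_quat(o["tool_rot"]);m=r.as_matrix()
    s=m.T@(np.array(target)-o["position"])/0.3
    t=None
    if yaw is not None:
        cur=np.arctan2(m[1,1],m[0,1]);d=(yaw-cur+np.pi/2)%np.pi-np.pi/2
        t=-d/(2*np.pi) # tool z down
    print("TCP",np.round(o["position"],4),"q6",round(o["q"][5],3),"rows shift",np.round(s,4),"turn",t and round(t,4))
E
python3 - <<'E'
from h import *
for n in("scene","top"):
    c=cam(n);save(c,n+"0.png");T=np.array(c["cam_to_world"]);print(n,T[:3,3].round(3),T[:3,2].round(2),np.array(c["K"]).round(1).tolist(),c["k1"])
    for l in("card_stand","gel","tray","box","clip","gel_b","jar","marker","tube"):
        print(l,[(np.round(d["point"]).tolist(),round(d["conf"],2)) for d in vision.look_for(n,l)][:4])
E
```

```text
pics
scene [ 1.312 -0.28   0.652] [-0.78  0.28 -0.55] [[488.8, 0.0, 310.4], [0.0, 488.8, 239.4], [0.0, 0.0, 1.0]] -0.03996629087824238
card_stand [([261.0, 335.0], 0.96), ([195.0, 361.0], 0.95), ([224.0, 318.0], 0.87)]
gel [([290.0, 171.0], 0.82), ([268.0, 324.0], 0.68)]
tray [([302.0, 186.0], 0.91)]
box [([252.0, 409.0], 0.84)]
clip [([238.0, 423.0], 0.83)]
gel_b [([290.0, 171.0], 0.82), ([268.0, 324.0], 0.68)]
jar [([295.0, 200.0], 0.82), ([267.0, 326.0], 0.63)]
marker [([295.0, 468.0], 0.56)]
tube [([352.0, 305.0], 0.67)]
top [ 0.383 -0.014  0.989] [ 0.15  0.   -0.99] [[555.4, 0.0, 311.0], [0.0, 555.4, 233.8], [0.0, 0.0, 1.0]] 0.05540474021783991
card_stand [([390.0, 163.0], 0.91), ([219.0, 287.0], 0.77), ([306.0, 260.0], 0.72)]
gel [([200.0, 297.0], 0.83), ([214.0, 473.0], 0.78)]
tray [([264.0, 453.0], 0.61)]
box [([230.0, 158.0], 0.66)]
clip [([194.0, 162.0], 0.7), ([186.0, 163.0], 0.66)]
gel_b [([200.0, 297.0], 0.83), ([214.0, 473.0], 0.78)]
jar [([221.0, 438.0], 0.85)]
marker [([147.0, 145.0], 0.92)]
tube [([197.0, 296.0], 0.72), ([106.0, 356.0], 0.56)]
```

View pics/scene0.png

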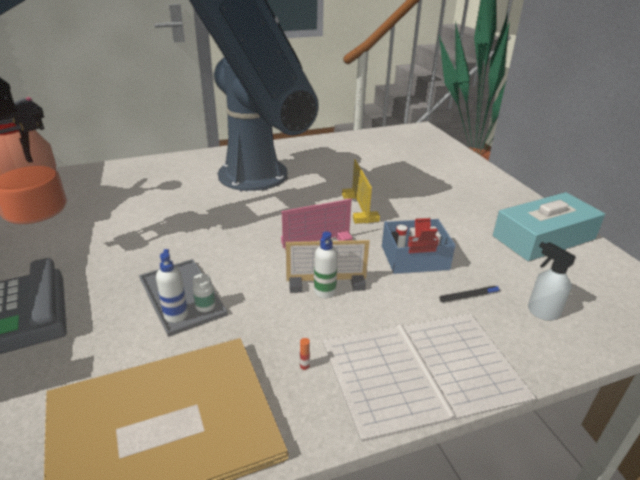

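View pics/top0.png

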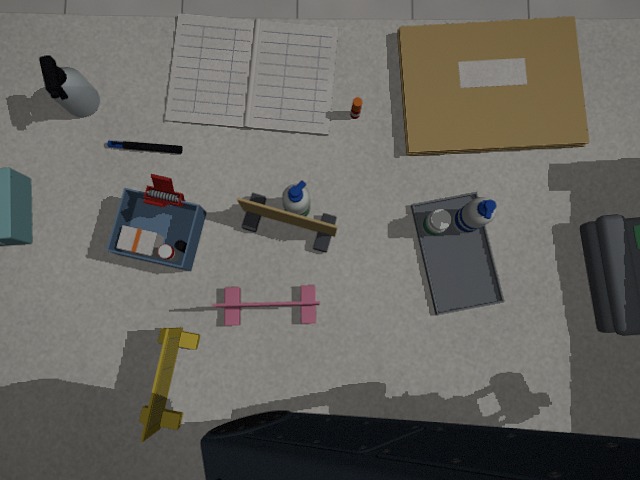

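The manila card (top 219,287; scene 261,335) fits the description. The stands at top 306,260 and 390,163 are pink and yellow, so they are decoys. The green-banded bottle is at scene (268,324), top (200,297). The blue-banded one is on the tray at top (214,473). The clip is red, at top (190,162). I'll confirm these in an enlarged crop.

Run:
```python
from h import *
c=cam("top");save(c,"crop1.png",(130,280,90,350),3)
np.set_printoptions(suppress=True,precision=4)
def rect(m): 
    (cx,cy),(w,h),a=cv2.minAreaRect(np.argwhere(m)[:,::-1].astype(np.float32)); return cv2.boxPoints(((cx,cy),(w,h),a))
for l in("card_stand","tray","box","clip","gel"):
    for d in vision.outline_of("top",l)[:3]:
        m=np.array(d["mask"]);print(l,np.round(d["point"]),d["conf"],m.sum());b=rect(m)
        print("  px",b.round(0).tolist())
        for z in (.0,):print("  z",z,[at(c,p,z)[:2].round(3).tolist() for p in b])
s=cam("scene");save(s,"crop2.png",(200,310,270,470),4)
```

```text
card_stand [308. 252.] 0.95 1529
  px [[213.0, 287.0], [318.0, 286.0], [318.0, 325.0], [213.0, 326.0]]
  z 0.0 [[0.436, 0.16], [0.441, -0.026], [0.372, -0.028], [0.368, 0.156]]
card_stand [220. 283.] 0.8 2140
  px [[228.0, 225.0], [239.0, 187.0], [341.0, 217.0], [330.0, 254.0]]
  z 0.0 [[0.548, 0.136], [0.618, 0.119], [0.566, -0.066], [0.497, -0.047]]
card_stand [384. 164.] 0.75 2588
  px [[135.0, 439.0], [161.0, 324.0], [200.0, 333.0], [175.0, 448.0]]
  z 0.0 [[0.181, 0.279], [0.371, 0.247], [0.357, 0.178], [0.168, 0.212]]
tray [264. 454.] 0.71 6353
  px [[410.0, 204.0], [479.0, 188.0], [505.0, 302.0], [436.0, 318.0]]
  z 0.0 [[0.591, -0.192], [0.621, -0.318], [0.416, -0.355], [0.388, -0.233]]
box [229. 158.] 0.78 5463
  px [[106.0, 252.0], [120.0, 186.0], [207.0, 206.0], [192.0, 271.0]]
  z 0.0 [[0.498, 0.352], [0.617, 0.334], [0.583, 0.176], [0.464, 0.197]]
clip [192. 162.] 0.75 861
  px [[143.0, 202.0], [149.0, 173.0], [187.0, 181.0], [181.0, 211.0]]
  z 0.0 [[0.588, 0.292], [0.642, 0.283], [0.628, 0.214], [0.574, 0.223]]
gel [212. 473.] 0.93 1064
  px [[448.0, 212.0], [490.0, 191.0], [502.0, 216.0], [460.0, 236.0]]
  z 0.0 [[0.577, -0.26], [0.616, -0.336], [0.571, -0.356], [0.532, -0.281]]
gel [201. 298.] 0.66 758
  px [[283.0, 181.0], [310.0, 181.0], [310.0, 215.0], [283.0, 215.0]]
  z 0.0 [[0.631, 0.039], [0.631, -0.01], [0.568, -0.011], [0.568, 0.038]]
```

View pics/crop1.png

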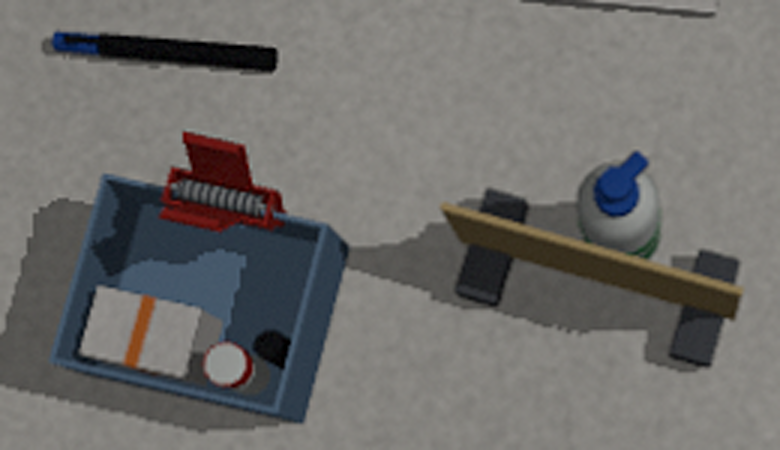

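View pics/crop2.png

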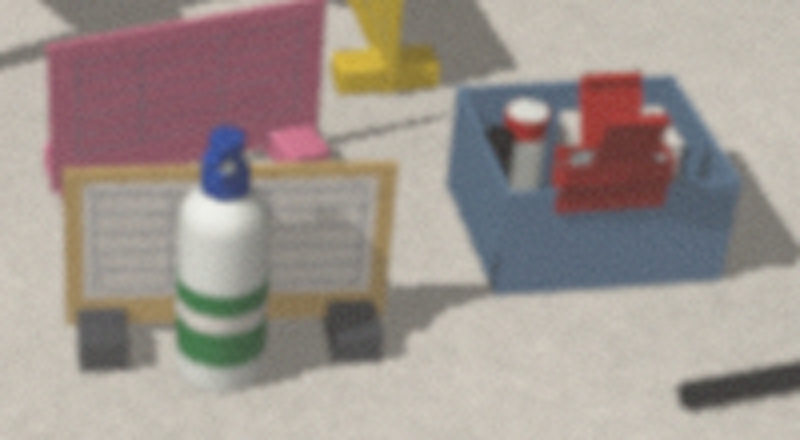

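The crops confirm it: green-banded bottle against the manila card, foot at about scene (325,296). The red clip sits on the box's far wall, spring at top (163,196), and the decoys are pink and yellow. Next I work out the poses.

Run:
```python
from h import *
np.set_printoptions(suppress=True,precision=4)
t=cam("top");s=cam("scene")
T=lambda x,y:(90+x/3-.33,130+y/3-.33)
S=lambda x,y:(270+x/4-.4,200+y/4-.4)
def tri(a,b):
    o1,d1=ray(t,a);o2,d2=ray(s,b);k=np.linalg.lstsq(np.c_[d1,-d2],o2-o1,rcond=None)[0]
    p,q=o1+k[0]*d1,o2+k[1]*d2;return (p+q)/2,np.linalg.norm(p-q)
for n,a,b in(("card L/+y",T(443,204),S(397,163)),("card R/-y",T(741,290),S(65,168))):
    print(n,"top",at(t,a,.105),"scene",at(s,b,.105),"tri",tri(a,b))
for n,a,z in(("box +x+y",T(103,175),.068),("box +x-y",T(334,224),.068),("box -x+y",T(55,362),.068),("box -x -y",T(277,412),.068)):print(n,at(t,a,z))
print("box scene +x+y",at(s,S(738,184),.068),"+x-y",at(s,S(450,185),.068))
print("spring tri",tri(T(219,199),S(612,160)))
for z in(.08,.09): print("spring",z,at(t,T(219,199),z),"far handle end z+39", at(t,T(214,141),z+.039))
print("scene -x handle end mid z",[ (z,at(s,S(612,76),z)) for z in(.12,.13)])
print("scene +x handle end mid",[ (z,at(s,S(637,125),z)) for z in(.12,.13)])
# gel
print("gel foot scene", at(s,S(221,387),0), "axis z.096",at(s,S(222,200),.096))
print("gel top head",tri(T(617,187),S(229,130)),"shoulder",at(t,T(619,208),.1))
# tray corners top, rim z .012
for a in((412,205),(476,193),(503,299),(436,314)):print("tray",at(t,a,.012))
```

```text
card L/+y top [0.5757 0.1072 0.105 ] scene [0.5794 0.1054 0.105 ] tri (array([0.5762, 0.1073, 0.1026]), np.float64(0.000387493717104408))
card R/-y top [ 0.5304 -0.0543  0.105 ] scene [ 0.5315 -0.0547  0.105 ] tri (array([ 0.5305, -0.0544,  0.1043]), np.float64(8.020127639458307e-05))
box +x+y [0.5979 0.3032 0.068 ]
box +x-y [0.5716 0.173  0.068 ]
box -x+y [0.4919 0.3229 0.068 ]
box -x -y [0.4654 0.1999 0.068 ]
box scene +x+y [0.6053 0.2964 0.068 ] +x-y [0.5578 0.1494 0.068 ]
spring tri (array([0.5815, 0.2328, 0.0818]), np.float64(0.0025728670447849275))
spring 0.08 [0.5824 0.2346 0.08  ] far handle end z+39 [0.6054 0.2281 0.119 ]
spring 0.09 [0.5802 0.2319 0.09  ] far handle end z+39 [0.6029 0.2254 0.129 ]
scene -x handle end mid z [(0.12, array([0.5598, 0.2379, 0.12  ])), (0.13, array([0.574 , 0.2282, 0.13  ]))]
scene +x handle end mid [(0.12, array([0.6061, 0.2256, 0.12  ])), (0.13, array([0.6194, 0.2161, 0.13  ]))]
gel foot scene [0.5988 0.0064 0.    ] axis z.096 [0.5703 0.0148 0.096 ]
gel top head (array([0.578 , 0.013 , 0.1424]), np.float64(0.0020953789411354154)) shoulder [0.5758 0.0121 0.1   ]
tray [ 0.5862 -0.1932  0.012 ]
tray [ 0.6093 -0.3076  0.012 ]
tray [ 0.4214 -0.3476  0.012 ]
tray [ 0.3938 -0.2314  0.012 ]
```

Run:
```python
from h import *
o=robot.get_obs();print(R.from_quat(o["tool_rot"]).as_matrix().round(3),o["grip_width"])
rel([.579,.013,.215],np.radians(74.4))
```

```text
[[ 0.916  0.401 -0.   ]
 [ 0.401 -0.916 -0.   ]
 [-0.     0.    -1.   ]] 0.08711357183063154
TCP [ 0.2508 -0.5725  0.1958] q6 -0.178 rows shift [ 1.7852 -1.3488 -0.0642] turn 0.109
```

```bash
python3 -m handwheel '[[0.9,-0.67,-0.065,0.109],[0.9,-0.67,-0.065,0.109],[0.9,-0.67,-0.065,0.109],[0.9,-0.67,-0.065,0.109],[0.9,-0.67,-0.065,0.109],[0.9,-0.67,-0.065,0.109],[0.9,-0.67,-0.065,0.109],[0.9,-0.67,-0.065,0.109],[0.9,-0.67,-0.065,0.109]]' 100 15
python3 -c "
from h import *
rel([.579,.013,.215],np.radians(74.4))"
```

```text
time: 2.2
position: [0.4192, -0.2741, 0.2157]
tool_rot: [0.991, -0.133, 0.0, -0.002]
ft_force: [-0.8, -0.3, -0.1]
grip_width: 0.087
grip_force: 0.0
TCP [ 0.4192 -0.2741  0.2157] q6 1.032 rows shift [ 0.2616 -1.0635  0.0057] turn 0.0009
```

```bash
python3 -m handwheel '[[0.26,-1.0,0,0],[0.26,-1.0,0,0],[0.26,-1.0,0,0],[0.26,-1.0,0,0],[0.26,-1.0,0,0],[0.26,-1.0,0,0],[0.26,-1.0,0,0],[0.26,-1.0,0,0],[0.26,-1.0,0,0],[0.26,-1.0,0,0]]'
python3 -c "
from h import *
rel([.579,.013,.215],np.radians(74.4))
print(cam('top')['frame'].shape)
rel([.579,.013,.215],np.radians(74.4))"
```

```text
time: 3.03
position: [0.5733, -0.0116, 0.215]
tool_rot: [0.991, -0.134, -0.0, 0.0]
ft_force: [0.5, -0.6, 1.2]
grip_width: 0.0873
grip_force: 0.0
TCP [ 0.5733 -0.0116  0.215 ] q6 1.626 rows shift [-0.0037 -0.0842 -0.0001] turn 0.0004
(480, 640, 3)
TCP [ 0.5728 -0.0126  0.215 ] q6 1.626 rows shift [-0.003  -0.0877 -0.    ] turn 0.0001
```

```bash
python3 -m handwheel '[[-0.002,-0.087,0,0],[-0.002,-0.087,0.1,0],[-0.002,-0.087,0.2,0],[-0.002,-0.087,0.3,0],[-0.002,-0.087,0.36,0],[-0.002,-0.087,0.4,0],[-0.002,-0.087,0.44,0],[-0.002,-0.087,0.44,0],[-0.002,-0.087,0.44,0]]'
python3 - <<'E'
from h import *
s=cam("scene");save(s,"s3.png",(170,320,240,440),4)
o=robot.get_obs();print(o["position"],o["ft_force"])
E
```

```text
time: 3.83
position: [0.5788, 0.0116, 0.0829]
tool_rot: [0.991, -0.137, -0.001, 0.0]
ft_force: [0.6, -0.2, 0.5]
grip_width: 0.0873
grip_force: 0.0
[0.57959817 0.01182253 0.08365826] [-0.22970593  0.21579163  0.71964215]
```

View pics/s3.png

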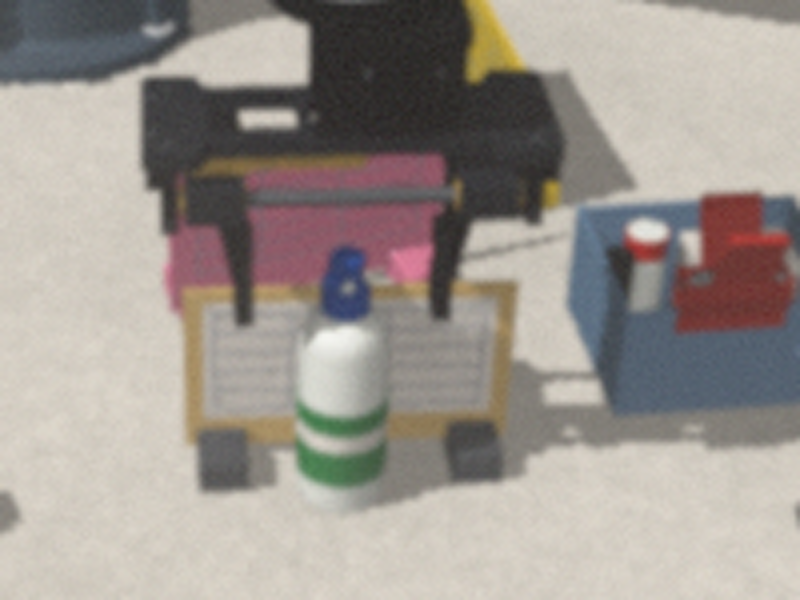

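The fingertips are at about scene (301,250) and (350,250), either side of the bottle at (326,270). I'll check their depth against the model.

Run:
```python
from h import *
s=cam("scene");p=np.array([.5796,.0118,.0757]);y=np.array([.268,.963,0])
for k in(-.0475,.0475):print(proj(s,p+y*k))
n=np.array([.963,-.268,0])
for k in(-.0475,.0475):print('20mm back',proj(s,p+y*k-.025*n))
a=np.array([.579,.013,0])
print('bottle axis foot,96,144',proj(s,a),proj(s,a+[0,0,.096]),proj(s,a+[0,0,.144]))
```

```text
[301.25018052 261.42977569]
[348.65997162 260.0774064 ]
20mm back [300.66683673 254.15414182]
20mm back [347.09799703 252.87200037]
bottle axis foot,96,144 [324.45600389 289.82808017] [325.77360187 252.16273532] [326.48571711 231.71587226]
```

Run:
```python
from h import *
t=cam("top");save(t,"t4.png",(150,270,210,370),5)
s=cam("scene");f=s["frame"]
for u in(301,349,335):print(u,[f[v,u].tolist() for v in range(240,272,3)])
```

```text
301 [[60, 54, 56], [60, 57, 57], [64, 59, 59], [68, 66, 63], [156, 153, 149], [181, 174, 168], [168, 164, 159], [173, 169, 162], [175, 168, 161], [170, 163, 160], [177, 170, 165]]
349 [[60, 57, 55], [58, 53, 51], [64, 61, 61], [93, 90, 88], [143, 137, 133], [144, 138, 131], [152, 143, 140], [139, 134, 132], [153, 149, 144], [146, 142, 137], [143, 138, 134]]
335 [[162, 156, 144], [140, 121, 86], [139, 135, 130], [131, 130, 124], [139, 138, 132], [143, 142, 137], [140, 142, 137], [138, 137, 130], [136, 135, 132], [134, 136, 131], [118, 124, 116]]
```

View pics/t4.png

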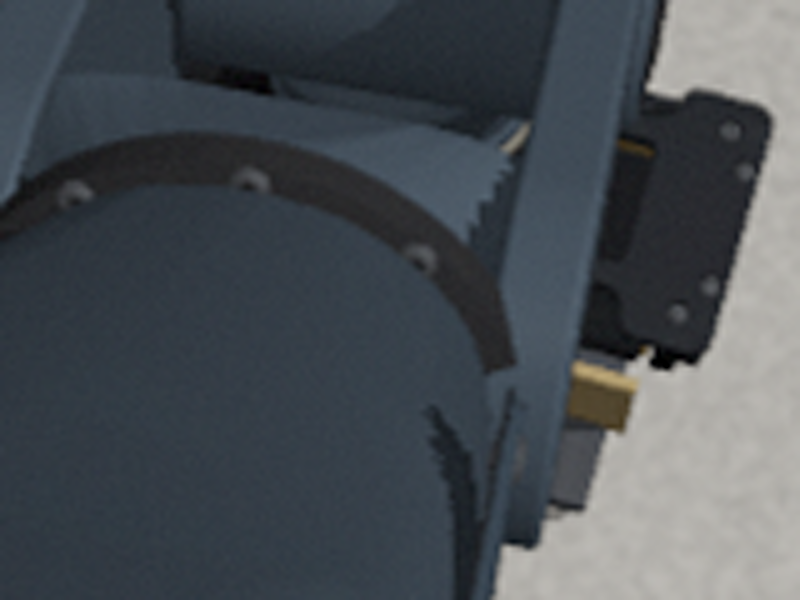

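Run:
```python
from h import *
t=cam("top")
for z in(.15,.18,.21,.24):print(z,at(t,(356.5,197.5),z), at(t,(364,172),z),at(t,(349,223),z))
o=robot.get_obs();print(o["q"],o["position"],o["tool_rot"])
print([(d["point"],d["conf"]) for d in vision.look_for("scene","gel")])
```

```text
0.15 [ 0.56834036 -0.08263449  0.15      ] [ 0.6088941 -0.0942776  0.15     ] [ 0.52830758 -0.07112756  0.15      ]
0.18 [ 0.5616959  -0.08016504  0.18      ] [ 0.60079908 -0.09139168  0.18      ] [ 0.52309505 -0.06906969  0.18      ]
0.21 [ 0.55505144 -0.07769558  0.21      ] [ 0.59270405 -0.08850576  0.21      ] [ 0.51788252 -0.06701183  0.21      ]
0.24 [ 0.54840698 -0.07522613  0.24      ] [ 0.58460903 -0.08561985  0.24      ] [ 0.51266999 -0.06495397  0.24      ]
[-1.70329543e-01  6.16097715e-01  1.64530786e+00 -6.26736380e-05
  8.78077581e-01  1.67299033e+00] [0.58030993 0.01280257 0.08435831] [ 9.90732883e-01 -1.35820620e-01  1.05331626e-03  6.00472074e-05]
[([269.9, 323.7], 0.83), ([294.8, 471.7], 0.71), ([290.1, 173.8], 0.66)]
```

Run:
```python
from h import *
s=cam("scene");a=cv2.GaussianBlur(cv2.cvtColor(s["frame"],cv2.COLOR_RGB2GRAY),(3,3),0).astype(int);b=cv2.GaussianBlur(cv2.imread("pics/scene0.png",0),(3,3),0).astype(int)
d=a-b
print("cols",list(range(292,360,3)))
for v in range(222,276,3):print(v,d[v,292:360:3].tolist())
```

```text
cols [292, 295, 298, 301, 304, 307, 310, 313, 316, 319, 322, 325, 328, 331, 334, 337, 340, 343, 346, 349, 352, 355, 358]
222 [-42, -42, -43, -34, -4, -1, -1, 0, 0, -1, 0, 1, 2, 3, 2, 3, 2, 3, 3, -22, -116, -88, -84]
225 [-28, -35, -44, -43, -6, 5, 6, 5, 5, 5, 4, 3, 4, 3, 4, 3, 4, 5, 5, -60, -138, -133, -86]
228 [4, -14, -47, -50, -14, 6, 3, 5, 5, 4, 5, 4, 3, 5, 2, 5, 3, 4, 4, -73, -137, -134, -46]
231 [8, -2, -42, -45, -20, 4, 6, 4, 4, 4, 2, -5, -2, 4, 6, 4, 6, 7, 6, -68, -134, -125, -12]
234 [5, 4, -35, -43, -18, 6, 5, 7, 4, 4, -7, -19, -12, 0, 4, 7, 9, 8, 4, -68, -97, -68, 4]
237 [6, 5, -22, -46, -10, 4, 6, 6, 3, 4, -13, -13, -1, 5, 7, 7, 7, 9, 2, -69, -76, -32, 11]
240 [6, 6, -11, -54, -19, 8, 7, -1, -7, -8, -15, -3, 3, 0, -9, -7, -15, 2, 2, -69, -77, -6, -3]
243 [9, 10, -12, -79, -30, 7, 7, -2, -15, -19, -15, -12, 0, -4, -17, -15, -19, -14, -4, -80, -80, 0, 8]
246 [10, 9, -10, -88, -34, 10, 9, 9, 0, -44, -16, -5, 1, -1, -12, -16, -15, -15, -10, -84, -82, 4, 8]
249 [11, 11, -8, -82, -21, 10, 11, 9, -42, -89, -60, -26, -15, 0, 4, -12, -15, -16, -17, -47, -52, 6, 8]
252 [10, 10, 8, -6, 5, 10, 11, 1, -58, -61, -37, -18, -10, -15, -2, -1, -14, -16, -14, 0, 4, 1, 2]
255 [11, 10, 11, 11, 9, 10, 10, 5, -6, 1, 7, 8, 10, 10, 9, 8, 1, -6, -1, 7, 7, 5, -7]
258 [11, 10, 10, 10, 11, 10, 9, 9, 11, 12, 9, 12, 12, 10, 5, 8, 8, 7, 7, 8, 8, 9, 7]
261 [11, 12, 10, 9, 11, 10, 9, 11, 13, 13, 12, 12, 10, 9, 9, 9, 7, 7, 5, 7, 8, 7, 6]
264 [11, 10, 11, 11, 11, 11, 11, 10, 12, 13, 12, 10, 11, 8, 7, 7, 9, 7, 8, 8, 8, 9, 9]
267 [11, 9, 11, 11, 11, 9, 9, 10, 13, 13, 14, 11, 11, 10, 6, 7, 8, 8, 7, 8, 9, 6, 8]
270 [10, 11, 10, 9, 10, 10, 10, 8, 10, 12, 12, 12, 11, 8, 8, 6, 8, 7, 8, 8, 9, 8, 9]
273 [10, 10, 11, 10, 10, 11, 11, 10, 6, 10, 10, 9, 8, 8, 5, 7, 8, 8, 9, 6, 7, 6, 6]
```

The rendered tips sit higher than the reported TCP implies. A gentle close at 4 N will tell: 46 mm means the fingers are on the straight body.

```bash
python3 -m handwheel '[[0,0,0,0],[0,0,0,0],[0,0,0,0],[0,0,0,0],[0,0,0,0],[0,0,0,0],[0,0,0,0],[0,0,0,0],[0,0,0,0],[0,0,0,0]]' 0 4
python3 - <<'E'
from h import *
s=cam("scene");a=cv2.GaussianBlur(cv2.cvtColor(s["frame"],cv2.COLOR_RGB2GRAY),(3,3),0).astype(int);b=cv2.GaussianBlur(cv2.imread("pics/scene0.png",0),(3,3),0).astype(int)
d=a-b
print("cols",list(range(292,360,3)))
for v in range(222,276,3):print(v,d[v,292:360:3].tolist())
E
```

```text
time: 5.02
position: [0.5796, 0.0133, 0.0832]
tool_rot: [0.991, -0.136, 0.0, 0.0]
ft_force: [1.0, 0.1, 0.5]
grip_width: 0.0287
grip_force: 0.0
cols [292, 295, 298, 301, 304, 307, 310, 313, 316, 319, 322, 325, 328, 331, 334, 337, 340, 343, 346, 349, 352, 355, 358]
222 [-6, -5, -4, -5, -37, -46, -46, -45, -47, -18, -2, -3, -1, -2, -8, -40, -40, -48, -47, -74, -122, -35, 5]
225 [7, 5, 5, 2, -27, -31, -34, -45, -46, -18, 2, 3, 4, 3, -29, -55, -52, -36, -17, -27, -47, -5, 11]
228 [5, 7, 6, 4, 6, 4, -7, -48, -50, -26, 5, 4, 4, 5, -37, -52, -54, -16, 6, 7, 9, 11, 11]
231 [7, 5, 5, 8, 3, 5, 4, -42, -52, -27, 2, -5, -1, 1, -33, -58, -50, 2, 5, 6, 10, 10, 9]
234 [6, 5, 6, 8, 6, 7, 6, -28, -52, -25, -8, -20, -17, -4, -37, -71, -63, 5, 8, 7, 8, 6, 7]
237 [5, 7, 8, 4, 7, 5, 7, -16, -51, -21, -13, -14, -2, 1, -56, -70, -31, 10, 7, 8, 7, 9, 11]
240 [6, 4, 6, 6, 8, 6, 6, -15, -66, -40, -11, -3, 4, -10, -92, -100, -31, -15, -16, -16, -22, -14, -13]
243 [10, 10, 8, 10, 9, 8, 8, -18, -84, -59, -13, -12, 1, -10, -83, -77, -22, -20, -15, -17, -19, -15, -15]
246 [11, 10, 12, 10, 9, 10, 10, -13, -99, -84, 
[... 157 characters left out ...]
15, -14]
252 [10, 9, 9, 11, 11, 10, 8, 6, -58, -61, -3, 9, 11, 12, 7, -5, -14, -16, -14, -1, -2, -11, -15]
255 [10, 11, 11, 10, 11, 10, 10, 9, -10, 1, 8, 8, 9, 10, 8, 6, 0, -6, 0, 7, 8, 5, -9]
258 [10, 9, 10, 8, 8, 9, 10, 8, 11, 12, 9, 12, 11, 10, 7, 9, 9, 7, 7, 8, 8, 9, 7]
261 [11, 11, 11, 8, 11, 9, 10, 10, 12, 12, 12, 12, 10, 9, 8, 9, 6, 8, 6, 8, 7, 7, 8]
264 [11, 10, 12, 11, 11, 10, 12, 10, 12, 13, 13, 10, 10, 8, 6, 8, 8, 7, 7, 9, 9, 10, 8]
267 [11, 11, 12, 11, 11, 8, 9, 9, 13, 13, 14, 12, 10, 9, 7, 7, 8, 7, 9, 7, 10, 8, 7]
270 [10, 11, 10, 9, 9, 11, 10, 8, 10, 12, 13, 12, 10, 8, 8, 6, 9, 8, 7, 8, 8, 7, 8]
273 [10, 10, 10, 10, 10, 10, 10, 11, 6, 8, 11, 11, 8, 8, 4, 5, 8, 7, 7, 6, 5, 7, 6]
```

28.7 mm and still closing, so the fingers really are above the body. The true tips are about 27 mm higher than reported. I'll reopen, go lower by that amount and look.

```bash
python3 -m handwheel '[[0,0,0,0],[0,0,0,0],[0,0,0,0],[0,0,0,0],[0,0,0,0],[0,0,0,0],[0,0,0,0],[0,0,0,0],[0,0,0.02,0],[0,0,0.04,0],[0,0,0.06,0],[0,0,0.07,0],[0,0,0.08,0],[0,0,0.08,0]]' 100
python3 - <<'E'
from h import *
s=cam("scene");save(s,"s5.png",(170,320,240,440),4)
o=robot.get_obs();print(o["position"],o["ft_force"],o["grip_width"])
a=cv2.GaussianBlur(cv2.cvtColor(s["frame"],cv2.COLOR_RGB2GRAY),(3,3),0).astype(int);b=cv2.GaussianBlur(cv2.imread("pics/scene0.png",0),(3,3),0).astype(int)
d=a-b
for v in range(244,276,2):print(v,d[v,292:360:3].tolist())
E
```

```text
time: 6.23
position: [0.579, 0.0134, 0.0583]
tool_rot: [0.991, -0.136, -0.001, -0.0]
ft_force: [0.2, 0.8, 0.7]
grip_width: 0.0868
grip_force: 0.0
[0.5793034  0.01332965 0.05870162] [-0.73984519  0.23487051  0.07622667] 0.08704622693242137
244 [9, 4, -63, -83, -43, -16, -17, -18, -15, -20, -16, -12, 0, -2, -1, 9, 8, 8, -4, -86, -99, -62, -16]
246 [11, 8, -55, -93, -34, -8, -16, -17, -21, -46, -19, -6, 0, -2, -3, 6, 9, 10, -9, -95, -102, -48, -14]
248 [11, 8, -44, -93, -20, 5, -9, -10, -40, -83, -36, -11, -4, 4, 2, -3, 7, 8, -15, -95, -96, -26, -12]
250 [10, 11, -25, -100, -29, 10, 1, -12, -67, -91, -76, -50, -36, -12, 2, -8, -1, 8, -19, -95, -83, -6, -14]
252 [9, 11, -18, -95, -34, 10, 7, -16, -80, -88, -82, -70, -52, -28, -4, -2, -11, 3, -18, -83, -59, 4, -4]
254 [11, 10, -16, -95, -35, 11, 10, -8, -78, -83, -74, -50, -20, -2, 5, 4, -6, -4, -18, -80, -50, 7, 8]
256 [9, 10, -11, -93, -36, 10, 9, -4, -70, -70, -42, -6, 9, 12, 8, 9, 4, 1, -12, -72, -45, 7, 8]
258 [10, 10, -8, -87, -27, 9, 9, -4, -62, -31, -1, 12, 12, 10, 6, 7, 9, 7, -4, -67, -40, 9, 9]
260 [10, 12, -5, -80, -22, 10, 9, -4, -52, 4, 12, 13, 8, 9, 7, 9, 7, 7, 3, -27, -19, 7, 6]
262 [12, 11, 5, -24, -1, 10, 8, -2, -30, 11, 14, 12, 10, 10, 7, 9, 8, 8, 7, 5, 7, 8, 7]
264 [10, 11, 11, 10, 11, 10, 11, 4, 0, 11, 13, 10, 11, 8, 7, 7, 7, 7, 8, 9, 8, 10, 8]
266 [10, 8, 10, 12, 10, 8, 9, 4, 11, 13, 13, 12, 12, 8, 6, 6, 7, 7, 7, 8, 8, 8, 7]
268 [11, 9, 11, 11, 10, 11, 9, 7, 11, 13, 14, 12, 9, 9, 7, 7, 7, 9, 9, 7, 9, 8, 7]
270 [11, 10, 10, 9, 9, 11, 9, 8, 10, 14, 13, 13, 11, 7, 8, 6, 8, 8, 6, 8, 8, 9, 7]
272 [8, 10, 10, 10, 10, 11, 10, 8, 6, 12, 10, 12, 8, 8, 5, 6, 7, 8, 7, 8, 7, 8, 9]
274 [12, 10, 10, 11, 8, 8, 10, 11, 5, 6, 7, 7, 5, 8, 4, 7, 7, 7, 6, 8, 4, 4, 5]
```

View pics/s5.png

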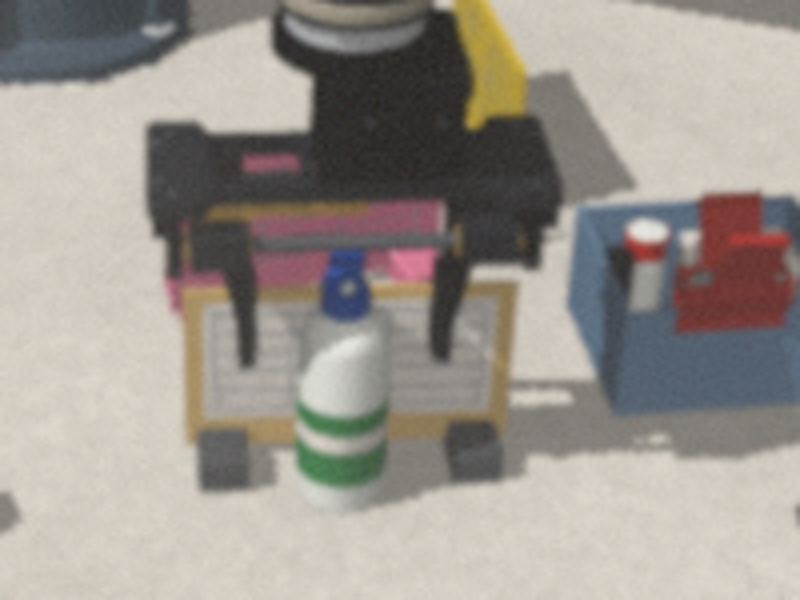

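The tips are now at v≈261, the modelled height of about 0.076 m, either side of the bottle, and the pump just clears the body. So the real tool sits 26 mm above its reported z. Closing now.

```bash
python3 -m handwheel '[[0,0,0,0],[0,0,0,0],[0,0,0,0],[0,0,0,0],[0,0,0,0],[0,0,0,0],[0,0,0,0],[0,0,0,0],[0,0,0,0],[0,0,0,0],[0,0,0,0],[0,0,0,0],[0,0,0,0]]' 0 20
```

```text
time: 7.37
position: [0.5797, 0.0133, 0.0593]
tool_rot: [0.991, -0.136, 0.0, -0.0]
ft_force: [0.6, 0.2, 0.6]
grip_width: 0.0452
grip_force: 20.0
```

```bash
python3 -m handwheel '[[0,0,-0.02,0],[0.01,0,-0.06,0],[0.02,0,-0.14,0],[0.03,0,-0.24,0],[0.03,0,-0.36,0],[0.03,0,-0.45,0],[0.03,0,-0.45,0],[0.03,0,-0.45,0]]'
python3 - <<'E'
from h import *
s=cam("scene");f=s["frame"];save(s,"s6.png",(120,320,240,440),3)
rel([.4537,-.280,.194],np.radians(101.6))
t=cam("top")
E
```

```text
time: 8.03
position: [0.5892, 0.0107, 0.1961]
tool_rot: [0.991, -0.136, 0.002, 0.0]
ft_force: [0.9, 1.1, -1.2]
grip_width: 0.0449
grip_force: 20.0
TCP [0.5876 0.0109 0.1943] q6 1.672 rows shift [-0.1693  1.0539  0.0012] turn -0.0755
```

View pics/s6.png

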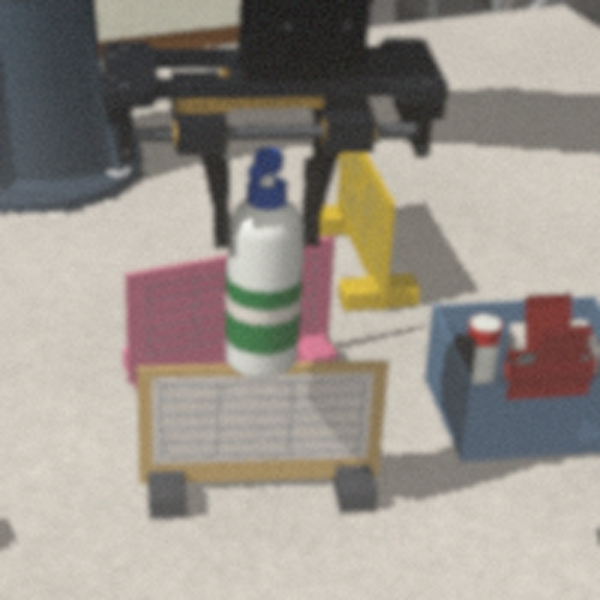

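The bottle is lifted clear and upright, and the card is undisturbed. I carry it to the tray.

```bash
python3 -m handwheel '[[-0.03,0.1,0,0],[-0.169,0.9,0,-0.0755],[-0.169,0.9,0,-0.0755],[-0.169,0.9,0,-0.0755],[-0.169,0.9,0,-0.0755],[-0.169,0.9,0,-0.0755],[-0.169,0.9,0,-0.0755],[-0.169,0.9,0,-0.0755],[-0.169,0.9,0,-0.0755],[-0.169,0.9,0,-0.0755]]'
python3 - <<'E'
from h import *
t=cam("top")
rel([.4537,-.280,.074],np.radians(101.6))
for l in("gel_b","jar"):
    d=vision.look_for("top",l);print(l,[(x["point"],x["conf"],at(t,x["point"][::-1],.1 if l=="gel_b" else .05).round(3)) for x in d])
E
```

```text
time: 8.97
position: [0.4658, -0.2349, 0.1927]
tool_rot: [0.995, 0.1, -0.001, -0.002]
ft_force: [0.6, 1.0, -0.6]
grip_width: 0.0449
grip_force: 20.0
TCP [ 0.4663 -0.2341  0.193 ] q6 0.688 rows shift [-0.0713  0.1426  0.3963] turn -0.0001
gel_b [([209.5, 473.8], 0.95, array([ 0.561, -0.277,  0.1  ]))]
jar [([221.2, 438.5], 0.82, array([ 0.551, -0.231,  0.05 ]))]
```

```bash
python3 -m handwheel '[[-0.071,0.08,0,0],[-0.071,0.143,0,0],[-0.071,0.143,0,0],[-0.071,0.143,0.1,0],[-0.071,0.143,0.2,0],[-0.071,0.143,0.3,0],[-0.071,0.143,0.37,0],[-0.071,0.143,0.4,0],[-0.071,0.143,0.4,0]]'
python3 - <<'E'
from h import *
s=cam("scene")
rel([.4537,-.280,.064],np.radians(101.6))
save(s,"s7.png",(190,340,110,260),4)
E
```

```text
time: 9.87
position: [0.4539, -0.2792, 0.0722]
tool_rot: [0.995, 0.102, -0.002, -0.002]
ft_force: [-0.1, -0.2, -1.0]
grip_width: 0.0453
grip_force: 20.0
TCP [ 0.4548 -0.2804  0.0737] q6 0.605 rows shift [-0.0034 -0.0021  0.0323] turn 0.0002
```

View pics/s7.png

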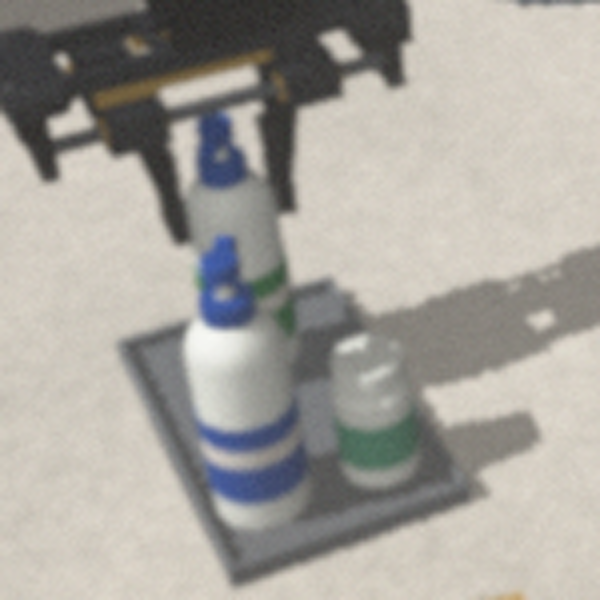

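The bottle hangs over the free half of the tray, behind the blue-banded one. Now to lower the last centimetre.

```bash
python3 -m handwheel '[[0,0,0.01,0],[0,0,0.02,0],[0,0,0.028,0],[0,0,0.028,0]]'
```

```text
time: 10.25
position: [0.4549, -0.2821, 0.0663]
tool_rot: [0.995, 0.101, 0.0, 0.0]
ft_force: [-0.5, -0.6, -2.1]
grip_width: 0.0451
grip_force: 20.0
```

```bash
python3 -m handwheel '[[0,0,0.004,0],[0,0,0.008,0],[0,0,0.008,0]]'; python3 -c "
from h import *
rel([.4537,-.280,.064]);print(robot.get_obs()['ft_force'])"
```

```text
time: 10.5
position: [0.4546, -0.282, 0.0635]
tool_rot: [0.995, 0.101, 0.0, 0.0]
ft_force: [-0.1, 0.0, -1.1]
grip_width: 0.0452
grip_force: 20.0
TCP [ 0.4546 -0.282   0.0635] q6 0.604 rows shift [-0.0017 -0.0072 -0.0016] turn None
[-0.07649688  0.02235409 -1.13331626]
```

Near contact. I release, wait, then raise.

```bash
python3 -m handwheel '[[0,0,0.004,0],[0,0,0.004,0],[0,0,0.004,0],[0,0,0.004,0],[0,0,0.004,0],[0,0,0.004,0],[0,0,0.004,0],[0,0,0.004,0],[0,0,0.004,0],[0,0,0.004,0],[0,0,-0.1,0],[0,0,-0.2,0],[0,0,-0.3,0],[0,0,-0.45,0],[0,0,-0.6,0]]' 100
python3 - <<'E'
from h import *
s=cam("scene");t=cam("top")
save(s,"s8.png",(190,340,110,260),3)
for l in("gel",):
  print([(x["point"],x["conf"],at(t,x["point"][::-1],.1).round(3)) for x in vision.look_for("top",l)],[(x["point"],x["conf"]) for x in vision.look_for("scene",l)])
print(proj(s,[.454,-.281,.076]),proj(s,[.454,-.281,.148]),proj(t,[.454,-.281,.1]))
# clip: model projections for pose guess
n=np.array([.98,-.2,0]);print(robot.get_obs()["q"])
E
```

```text
time: 11.75
position: [0.4538, -0.2811, 0.2378]
tool_rot: [0.995, 0.101, -0.001, -0.001]
ft_force: [0.1, -1.1, -0.0]
grip_width: 0.0874
grip_force: 0.0
[([280.1, 462.5], 0.84, array([ 0.447, -0.255,  0.1  ])), ([213.9, 473.2], 0.83, array([ 0.554, -0.276,  0.1  ]))] [([290.5, 171.9], 0.97), ([244.7, 166.1], 0.72)]
[168.64308012 252.62967362] [163.1448126  222.53130568] [478.77824702 275.78708179]
[-7.63908913e-01  3.55025820e-01  1.60779542e+00 -3.07258096e-05
  1.17537309e+00  6.04461641e-01]
```

View pics/s8.png

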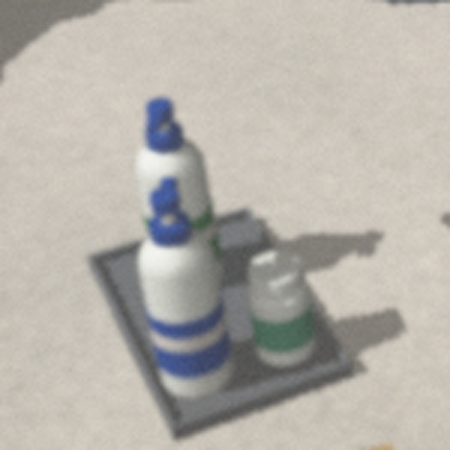

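The gel bottle stands upright on the tray; its pump top at (163,223) matches the model. On to the clip: pin at about (0.582, 0.2325, 0.0805), squeeze axis about −11.7°.

```bash
python3 -c "
from h import *
rel([.582,.2325,.19],np.radians(-11.7))"
```

```text
TCP [ 0.4551 -0.2823  0.2382] q6 0.604 rows shift [ 0.759  -1.5963  0.1575] turn -0.1853
```

```bash
python3 -m handwheel '[[0.45,-0.95,0,-0.185],[0.45,-0.95,0,-0.185],[0.45,-0.95,0,-0.185],[0.45,-0.95,0,-0.185],[0.45,-0.95,0,-0.185],[0.45,-0.95,0,-0.185],[0.45,-0.95,0,-0.185],[0.45,-0.95,0,-0.185],[0.45,-0.95,0,-0.185],[0.45,-0.95,0,-0.185],[0.45,-0.95,0,-0.185]]' 100 25
python3 -c "
from h import *
rel([.582,.2325,.19],np.radians(-11.7))"
```

```text
time: 12.87
position: [0.528, 0.0255, 0.2344]
tool_rot: [0.775, 0.631, -0.002, -0.002]
ft_force: [-0.7, -0.1, 0.0]
grip_width: 0.0872
grip_force: 0.0
TCP [0.528  0.0255 0.2344] q6 0.041 rows shift [0.7122 0.0375 0.1475] turn 0.0001
```

```bash
python3 -m handwheel '[[0.712,0.037,0.14,0],[0.712,0.037,0.14,0],[0.712,0.037,0.14,0],[0.712,0.037,0.14,0],[0.712,0.037,0.14,0],[0.712,0.037,0.14,0],[0.712,0.037,0.14,0],[0.712,0.037,0.14,0]]'
python3 - <<'E'
from h import *
s=cam("scene")
rel([.582,.2325,.071],np.radians(-11.7))
m=robot.get_obs();p=np.array(m["position"])+[0,0,.026];n=np.array([.979,-.203,0])
for k in(-.0435,.0435):print("tip inner",proj(s,p+n*k-[0,0,.008]))
print("clip grip guess",proj(s,[.582,.2325,.1065]),"ends",proj(s,np.array([.582,.2325,.1195])-n*.0245),proj(s,np.array([.582,.2325,.1195])+n*.0245))
save(s,"s9.png",(150,300,340,490),4)
E
```

```text
time: 13.53
position: [0.583, 0.2305, 0.1931]
tool_rot: [0.776, 0.631, -0.002, -0.0]
ft_force: [0.4, -0.2, -0.3]
grip_width: 0.0874
grip_force: 0.0
TCP [0.5833 0.2297 0.1938] q6 0.405 rows shift [ 0.0089 -0.0054  0.4093] turn -0.0005
tip inner [424.2928222  175.40802432]
tip inner [439.08294798 195.79785944]
clip grip guess [424.83019117 229.80167107] ends [421.9605267  218.41364946] [429.6079323  230.86093426]
```

View pics/s9.png

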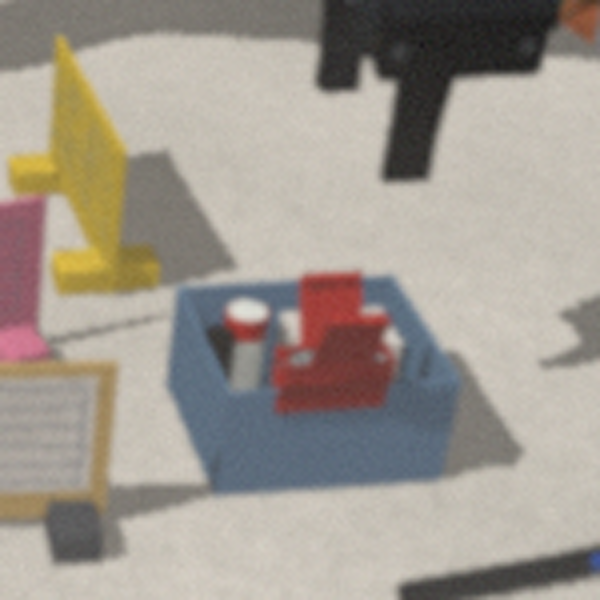

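Near tip at about (441,195), far tip at (424,172), with the clip's handle ends at (423,218) and (428,230). They line up with the model within 2–3 mm, so I descend and squeeze.

```bash
python3 -m handwheel '[[0.008,-0.005,0.1,0],[0.008,-0.005,0.2,0],[0.008,-0.005,0.3,0],[0.008,-0.005,0.36,0],[0.008,-0.005,0.409,0],[0.008,-0.005,0.409,0],[0.008,-0.005,0.409,0]]'
python3 -m handwheel '[[0,0,0,0],[0,0,0,0],[0,0,0,0],[0,0,0,0],[0,0,0,0],[0,0,0,0],[0,0,0,0],[0,0,0,0],[0,0,0,0],[0,0,0,0],[0,0,0,0],[0,0,0,0],[0,0,0,0],[0,0,0,0],[0,0,0,0],[0,0,0,0],[0,0,0,0],[0,0,0,0],[0,0,0,0],[0,0,0,0]]' 0 25
python3 - <<'E'
from h import *
s=cam("scene")
save(s,"s10.png",(150,300,340,490),4)
E
```

```text
time: 14.17
position: [0.5829, 0.2318, 0.0719]
tool_rot: [0.777, 0.63, -0.001, -0.0]
ft_force: [0.3, 0.3, 0.3]
grip_width: 0.0873
grip_force: 0.0
time: 15.83
position: [0.5833, 0.2339, 0.0721]
tool_rot: [0.776, 0.631, 0.0, 0.0]
ft_force: [0.1, -0.3, -0.7]
grip_width: 0.0145
grip_force: 25.0
```

I miscounted: I have already viewed 11 pictures, one over the limit, so from here I check by numbers only. The width of 14.5 mm shows the handles are fully squeezed. Lifting.

```bash
python3 -m handwheel '[[0,0,-0.02,0],[0,0,-0.06,0],[0,0,-0.12,0],[0,0,-0.2,0],[0,0,-0.3,0],[0,0,-0.36,0],[0,0,-0.36,0],[0,0,-0.36,0],[0,0,-0.36,0],[0,0,-0.36,0]]'
python3 - <<'E'
from h import *
s=cam("scene");hs=cv2.cvtColor(s["frame"],cv2.COLOR_RGB2HSV)
m=(((hs[...,0]<6)|(hs[...,0]>172))&(hs[...,1]>130)&(hs[...,2]>60)).astype(np.uint8)
m[:, :380]=0
n,l,st,ce=cv2.connectedComponentsWithStats(m)
print([(st[i].tolist(),ce[i].round(1).tolist()) for i in range(1,n) if st[i,4]>25])
P=np.array(robot.get_obs()["position"]);g=P+[0,0,.026+.011]
print("predicted grip,pin,lips",proj(s,g),proj(s,g-[0,0,.0275]),proj(s,g-[0,0,.0535]))
rel([.551,.027,.175],np.radians(-15.6))
rel([.551,.027,.1115],np.radians(-15.6))
E
```

```text
time: 16.72
position: [0.582, 0.2336, 0.1787]
tool_rot: [0.776, 0.631, -0.001, -0.001]
ft_force: [1.7, -0.4, -0.6]
grip_width: 0.0147
grip_force: 25.0
[([414, 176, 31, 36, 590], [429.2, 199.3])]
predicted grip,pin,lips [433.07011534 182.9510475 ] [431.03058982 195.28479911] [429.15367139 206.60323899]
TCP [0.582  0.2336 0.1785] q6 0.41 rows shift [-0.6953  0.0398  0.0125] turn 0.0105
TCP [0.582  0.2336 0.1785] q6 0.41 rows shift [-0.695   0.0404  0.2242] turn 0.0105
```

```bash
python3 -m handwheel '[[-0.1,0.005,0,0.002],[-0.22,0.01,0,0.005],[-0.34,0.02,0,0.01],[-0.46,0.03,0,0.0105],[-0.58,0.035,0,0.0105],[-0.66,0.04,0,0.0105],[-0.695,0.04,0,0.0105],[-0.695,0.04,0,0.0105],[-0.695,0.04,0,0.0105],[-0.695,0.04,0,0.0105]]'
python3 - <<'E'
from h import *
s=cam("scene");hs=cv2.cvtColor(s["frame"],cv2.COLOR_RGB2HSV)
m=(((hs[...,0]<6)|(hs[...,0]>172))&(hs[...,1]>150)&(hs[...,2]>60)).astype(np.uint8)
n,l,st,ce=cv2.connectedComponentsWithStats(m)
print([(st[i].tolist(),ce[i].round(1).tolist()) for i in range(1,n) if st[i,4]>25])
P=np.array(robot.get_obs()["position"]);g=P+[0,0,.026+.011]
print("predicted grip,pin,lips",proj(s,g),proj(s,g-[0,0,.0275]),proj(s,g-[0,0,.0535]))
rel([.551,.027,.1115],np.radians(-15.6))
# recheck card edge: manila mask top corners
mm=((hs[...,0]>12)&(hs[...,0]<25)&(hs[...,1]>90)).astype(np.uint8);mm[:,:275]=0;mm[:,385:]=0;mm[:225]=0;mm[310:]=0
n,l,st,ce=cv2.connectedComponentsWithStats(mm);i=1+np.argmax(st[1:,4]);print("card",st[i]);p=np.argwhere(l==i)
print("corners TL,TR",p[np.argmin(p.sum(1))][::-1],p[np.argmin(p[:,0]-p[:,1])][::-1])
n_=np.array([.963,-.268,0]);y=np.array([.268,.963,0]);c=np.array([.551,.027,.105])
for k in(-.085,.085):print("pred",proj(s,c+n_*.002+y*k),proj(s,c-n_*.002+y*k))
for l in("card_stand",):
  for d in vision.outline_of("scene",l):
    q=np.argwhere(np.array(d["mask"]));print(d["conf"],np.round(d["point"]),q.min(0),q.max(0))
E
```

```text
time: 17.6
position: [0.5523, 0.0286, 0.1797]
tool_rot: [0.796, 0.605, 0.0, -0.001]
ft_force: [-0.0, 0.7, -0.9]
grip_width: 0.0146
grip_force: 25.0
[([0, 118, 23, 17, 217], [10.6, 127.5]), ([314, 185, 30, 36, 506], [328.0, 210.4])]
predicted grip,pin,lips [330.45128533 190.64411977] [329.97113094 203.34466507] [329.53024076 214.98372026]
TCP [0.5523 0.0288 0.1798] q6 0.12 rows shift [-0.0072 -0.0026  0.2276] turn 0.0003
card [286 240  82  38 367]
corners TL,TR [287 242] [367 241]
pred [285.33975625 241.30437286] [285.29921044 240.19530214]
pred [369.38540331 239.12158036] [369.06455809 238.03142903]
0.94 [263. 324.] [240 285] [292 369]
0.78 [195. 364.] [172 342] [223 379]
0.73 [228. 308.] [200 282] [244 352]
```

```bash
python3 -m handwheel '[[-0.007,-0.001,0.05,0],[-0.007,-0.001,0.1,0],[-0.007,-0.001,0.13,0],[-0.007,-0.001,0.15,0],[-0.007,-0.001,0.17,0],[-0.007,-0.001,0.19,0],[-0.007,-0.001,0.2,0],[-0.007,-0.001,0.21,0],[-0.007,-0.001,0.22,0],[-0.007,-0.001,0.226,0],[-0.007,-0.001,0.226,0],[-0.007,-0.001,0.226,0]]'
python3 - <<'E'
from h import *
f=0
s=cam("scene");hs=cv2.cvtColor(s["frame"],cv2.COLOR_RGB2HSV)
m=(((hs[...,0]<6)|(hs[...,0]>172))&(hs[...,1]>150)&(hs[...,2]>60)).astype(np.uint8)
n,l,st,ce=cv2.connectedComponentsWithStats(m)
for i in range(1,n):
  if st[i,4]>100 and st[i,0]>100:
    print(st[i],ce[i]);c=np.argwhere(l==i)
    for col in range(st[i,0],st[i,0]+st[i,2],3):
        r=c[c[:,1]==col][:,0];print(col,r.min(),r.max(),end="; ")
n_=np.array([.963,-.268,0]);y=np.array([.268,.963,0]);P=np.array(robot.get_obs()["position"])
L=P+[0,0,.037-.0525]
print("\nTCP",P,"pred near lip ends",[proj(s,L+n_*.0135+y*k).round(1) for k in(-.03,.03)],"lip z",L[2])
for d in vision.outline_of("scene","card_stand")[:3]:
    q=np.argwhere(np.array(d["mask"]));print(d["conf"],np.round(d["point"]),q.min(0),q.max(0))
mm=((hs[...,0]>12)&(hs[...,0]<25)&(hs[...,1]>90)).astype(np.uint8);mm[:,:275]=0;mm[:,385:]=0;mm[:225]=0;mm[310:]=0
n,l,st,ce=cv2.connectedComponentsWithStats(mm);print("card",[x.tolist() for x in st[1:] if x[4]>60])
for u in(300,305,355,360): # card top edge row at columns
    print(u,np.argwhere(mm[:,u])[:2].ravel())
t=cam("top")
for l in("clip","card_stand"):
  for d in vision.outline_of("top",l)[:3]:
    q=np.argwhere(np.array(d["mask"]));print(l,d["conf"],np.round(d["point"]),q.min(0),q.max(0))
print("pred top clip pin",proj(t,P+[0,0,.01]))
E
```

```text
time: 18.7
position: [0.5515, 0.0253, 0.1124]
tool_rot: [0.796, 0.605, 0.0, 0.0]
ft_force: [0.2, -0.0, 0.5]
grip_width: 0.0147
grip_force: 25.0
[312 220  29  29 384] [325.69010417 239.921875  ]
312 234 240; 315 236 248; 318 231 248; 321 221 248; 324 233 248; 327 234 248; 330 236 248; 333 234 248; 336 236 248; 339 234 248; 
TCP [0.5516358  0.02532319 0.11248589] pred near lip ends [array([312.4, 247.4]), array([342.2, 246.6])] lip z 0.09698589408345949
0.7 [262. 324.] [240 286] [291 368]
0.63 [195. 362.] [159 350] [223 379]
0.58 [230. 301.] [206 281] [248 353]
card [[342, 241, 26, 35, 126], [286, 242, 25, 36, 164], [301, 274, 52, 6, 227]]
300 [242 243]
305 [242 243]
355 [241 242]
360 [242]
card_stand 0.8 [233. 322.] [214 314] [251 336]
card_stand 0.65 [306. 305.] [285 293] [322 319]
pred top clip pin [287.05964184 210.77978483]
```

The near lip bottom is at row 248.5, against the card edge at 241.5, so about 9 mm below it. Columns are centred (326.5 vs 327), the force is about 0 and the card is unmoved. I settle for a moment and hand in.

```bash
python3 -m handwheel '[[0,0,0,0],[0,0,0,0],[0,0,0,0],[0,0,0,0]]'; python3 -c "
from rig import job
print(job.hand_in())"
```

```text
time: 19.28
position: [0.5515, 0.0254, 0.1123]
tool_rot: [0.796, 0.605, 0.0, 0.0]
ft_force: [0.3, 0.9, -0.6]
grip_width: 0.0144
grip_force: 25.0
the job is handed in; nothing more can be done
None
```

I handed the job in at 19.3 s, with no verdict returned: the gel bottle stands released on its tray, and the clip is held open over the middle of the card's top edge, with about 9 mm of lip below the edge by image measurement. I viewed 11 pictures, one over the limit of 10.

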